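# Shut, pin and hold the leaf drill jig

### The job

Get the drill jig ready for drilling: swing its open leaf right down onto the base, then take the red-headed locating pin out of its stand and push it down through the hole in the leaf into the hole in the base. The hinge is sprung and lifts the shut leaf a little, so press down through the pin until the leaf lies flush and finish like that: keep the pin in the grip and keep pressing, let nothing go. Leave the other things on the worktop where they are.

Things in the scene. Friction and masses are not known exactly. Their poses are not given: they have to be found in the camera images.
- jig: Leaf drill jig, fixed to the worktop while it stands at a new place and yaw each time. Dark steel base 200 x 110 mm (x, y), 30 mm high, with a front pad (the 50 mm at its -x end, nearest the robot) 40 mm high; cap-screw lugs stick out 17 mm at both sides. A 53 x 52 mm steel coupon lies in its nest. Origin: centre of the underside; z up, -x toward the pin-hole end, +x toward the hinge.
- base_hole (a point): Mouth of the upright through hole in the front pad of the base, 13 mm in diameter and 40 mm deep, at (-75, 0, 40) mm in the jig's frame.
- jig_hinge (a point): Middle of the hinge axis, at (85, 0, 42) mm in the jig's frame; the axis runs along the jig's y.
- jig_leaf (a joint): Opening of the leaf on the hinge (rad): 0 = shut, grows as it opens upward, 1.6 at most. The hinge is stiff: the leaf stays where it is left and takes about 0.35 N m (3 to 4 N at leaf_push) to move. The leaf is an aluminium plate 100 mm wide and 10 mm thick with four brass drill bushings; it reaches 185 mm from the hinge axis; its underside lies in line with the axis. The angle between the leaf and the base is jig_leaf + jig_gap.
- jig_gap (a joint): Sprung part of the hinge (rad), 0 to 0.07. The spring holds it at 0.07 when nothing presses, so a shut leaf stands 0.07 rad ajar (11 mm at the pin hole). It starts to yield at about 2 N at the pin hole and reaches 0 (leaf level, flush) at about 9 N there, with a hard stop.
- leaf_hole (a point): Centre of the upper mouth of the 13 mm hole through the leaf, 160 mm from the hinge axis, on the leaf's outer (upper) face. It stands 52 mm over the worktop, straight above base_hole, when the leaf is flush.
- leaf_push (a point): Plain spot on the middle of the leaf's outer (upper) face, 120 mm from the hinge axis, good for pushing it shut.
- stand: Grey fixed stand for the pin: block 56 x 56 x 45 mm on a 76 x 76 x 6 mm foot, with an upright 13 mm through hole in the middle. Origin: centre of the underside, z up.
- pin: Loose steel locating pin, about 70 g, standing upright in the stand. Origin on its axis at the underside of the collar. Below it: shank 10 mm in diameter, 40 mm long, its last 10 mm tapering to 4 mm. Above it: collar 24 mm in diameter and 5 mm thick, then a red round grip 20 mm in diameter and 40 mm tall (5 to 45 mm above the origin). z points up along the axis. At the start the collar rests on the stand's top, origin 45 mm over the worktop.
- pin_tip (a point): Lower end of the pin, on its axis 40 mm below the origin.
- pin_grip (a point): Middle of the red grip, on the axis 25 mm above the pin's origin.
- weld_magnet: Bystander: red welding magnet 50 x 90 x 17 mm, lying loose; leave alone.
- tape_measure: Bystander: yellow tape measure 35 x 80 x 59 mm, loose; leave alone.

How it is judged (in metres and radians):
On the way, in this order (a step that is already met when the one before it is completed fails the run):
1. the leaf is swung shut (jig_leaf under 0.06 rad) (value of joint jig_leaf below 0.06 rad), for 0.2 s.
2. the pin is through the shut leaf and at least 12 mm into the hole in the base (value of joint jig_leaf below 0.06 rad and z of pin_tip in the frame of base_hole below -0.012 m and horizontal distance between pin_tip and base_hole below 0.005 m), for 0.1 s.
At the end, for the whole second after the job is handed in: jig_leaf < 0.03 rad and jig_gap < 0.02 rad (pressed flush); pin within 0.15 rad of upright through both holes, tip 20 mm or more down in the base and within 5 mm of the hole's axis, collar within 6 mm of leaf_hole; fingers still hold the pin by its grip, all still (value of joint jig_leaf below 0.03 rad and value of joint jig_gap below 0.02 rad and z of pin_tip in the frame of base_hole below -0.02 m and horizontal distance between pin_tip and base_hole below 0.005 m and distance between pin and leaf_hole below 0.006 m and angle between pin's own z axis and vertical below 0.15 rad and contact force between the fingers and pin above 1 N and distance between the grasp point and pin_grip below 0.032 m and linear speed of pin below 0.02 m/s); the arm keeps its last pose, push and grip.
It fails at once if a bystander is shifted by more than 30 mm (distance of any of weld_magnet, tape_measure from where it was at the start of the episode above 0.03 m).
It also fails if it takes over 64 s, if anything falls off the work surface, if the arm or the gripper's body presses on something with over 40 N, if the wrist force passes 120 N, or if a joint passes its speed limit or range.

### The arm

A 6-joint arm with a two-finger parallel gripper is mounted at the origin on the work surface; the furniture and walls round the work are solid. World frame = base frame: x ahead of the robot, y to its left, z up, the work surface at z = 0. Lengths are in mm, angles in rad, forces in N, time in s.
With the tool pointing down it reaches from about 300 to 775 mm from the base axis. Payload 14.6 kg.
Tool frame: the origin (TCP) lies on the centre line of the jaws, within the pads' length; the fingertips stand manip.finger_overhang ahead of it and the grasp point (between the pads) lies 11 mm behind it (manip.finger_overhang is the distance from the TCP to the fingertips, in mm); y points along the fingers, x is the direction in which the jaws open and shut, and the axes are right-handed (so a half turn about y gives the same grasp; the last joint's range is limited). The gripper opens to 94 mm and grips with 3 to 60 N. Pads are 16 mm wide; open, the fingers measure 119 mm over their backs; the gripper's body (75 mm by 177 mm) begins 78 mm behind the grasp point.
Start: joints at [-1.188, 0.3, 1.521, -0, 1.321, -0.067], TCP at [239.124, -495.287, 213.446] pointing down, gripper open.
Joint ranges: [-3.03, 3.03], [-0.79, 2.21], [0.23, 2.52], [-1.04, 4.18], [0, 3.07], [-2.55, 2.55]. Speed limits (rad/s): [2.22, 2.22, 2.57, 3.14, 3.14, 3.14].

### API

Orientations are given as [roll, pitch, yaw] about the fixed x, y, z axes, in that order (R = Rz(yaw) Ry(pitch) Rx(roll)).
In Python, from cell import monitor, viewer, ticket, manip gives the robot as it stands.
- The arm moves only by the shell command python3 -m jog 'ROWS' [FORCE]. ROWS is JSON, a list of rows, each an object of numbers: "grip": the finger opening in cm, from 0 to 9.4; "dx", "dy", "dz": the shift along the tool's x, y, z in cm; "spin": the turn about the tool's y in degrees. In form: [{"grip": .., "dx": .., "dy": .., "dz": .., "spin": ..}, ...]. A call has 1 to 20 rows; each row is the pose to reach, as a shift and turn from the pose commanded when the call began, along the tool's axes at that moment; what a row does not reach only later rows make up. A row lasts 1/8 s, in which the tool goes at most 62.5 mm and 10.7 degrees, less where a joint would pass 70% of its speed; a pose out of reach is approached as far as the arm can. A call with a gripper value outside its range is refused whole. The fingers move at their own pace and stop on an object; FORCE is the grip in N (left out, the last holds). Time passes only in rows, so rows that repeat a pose let the fingers close. It gives the time, the measured TCP pose, the force and the opening at its end, in the units of the state.
- monitor.read_state(): the state, without advancing time (a new reading comes with each control period).
- viewer.camera(name): name is "scene" or "side" or "wrist"; returns a dict with "color" (480x640x3 uint8, red, green, blue), "vertical_fov" (degrees; the focal length in pixels is half the picture's height over the tangent of half this angle, whatever the lens; pixels are square), "cx", "cy" (the principal point, pixels), "rvec" (rotation vector, rad) and "tvec" (3), from world to camera coordinates, as OpenCV has them. Camera axes: x right, y down, z forward; pixel columns grow to the right and rows downward; lengths in mm; the calibration is good to about 2 mm. A picture is of the moment at which its call begins. There is no depth.
- ticket.sign_off(): hands the job in, once; it reports no verdict.
The state is a dict: "clock": time; "joints": joint angles; "qd": joint speeds; "effort": joint torques, N m; "eef_pos": TCP position; "eef_rot": TCP orientation; "wrist_force": force on the tool from outside, world axes, zero at the start; "moment": the same for the moment, N m; "finger_gap": finger opening in mm.
Only numpy, scipy, OpenCV 4.12 (cv2) and the standard library are available. Lean on these libraries where they do the work, as an engineer would, in place of code of your own. Each camera call takes 0.05 s, during which the arm holds its last target. There are 200 camera calls.

## Working session

There is one attempt and no reset: what is moved stays moved. The work goes in short steps, Python scripts to look and compute and a shell command to move; the robot and the scene stay as the last step left them, time stands still between calls to the robot, and variables do not carry over. Pictures are saved under pics/ and viewed, about 8 in all and at most 12, crops included, and the job is handed in when it is done.

```bash
mkdir -p pics; ls
python3 - <<'E'
from cell import monitor, viewer, manip
import cv2,numpy as np
print(monitor.read_state()); print({k:getattr(manip,k) for k in dir(manip) if k[0]!='_'})
for n in ("scene","side","wrist"):
    c=viewer.camera(n); cv2.imwrite(f"pics/{n}0.png",c["color"][:,:,::-1])
    print(n,{k:v for k,v in c.items() if k!="color"})
    R=cv2.Rodrigues(np.array(c["rvec"],float))[0]; print(-R.T@np.array(c["tvec"]).ravel())
a=cv2.imread("pics/scene0.png");b=cv2.imread("pics/side0.png")
E
```

```text
pics
{'clock': 0.0, 'joints': array([-1.18759081e+00,  3.00474614e-01,  1.52156832e+00,  3.32699619e-05,
        1.32067331e+00, -6.65918163e-02]), 'qd': array([ 0.00088471,  0.00106778,  0.00032918,  0.00033285, -0.00023723,
       -0.00168605]), 'effort': array([ 3.03469724e-04, -5.31807554e+01, -3.52737808e+01,  7.08454801e-02,
        2.44062074e-02, -9.88723309e-05]), 'eef_pos': array([ 239.04936374, -495.06587737,  212.88978683]), 'eef_rot': array([-1.57068941e+00,  1.11895842e-03, -1.12100719e+00]), 'wrist_force': array([ 0.406276  , -0.50349729,  0.37081378]), 'moment': array([-0.06023019, -0.03937899,  0.01130449]), 'finger_gap': 93.52847588632035}
{'Unreachable': <class 'cell.Unreachable'>, 'finger_overhang': 8.0}
scene {'vertical_fov': 57.77310582857585, 'cx': 316.7116324675965, 'cy': 243.4802428884228, 'rvec': array([ 0.71916251, -2.5015548 ,  1.25302523]), 'tvec': array([419.98666428, 172.4400564 , 749.37635441])}
[ 88.27974767 643.56128056 587.98372093]
side {'vertical_fov': 53.01272662561337, 'cx': 323.26876816199837, 'cy': 241.26715887959975, 'rvec': array([ 0.29695934, -2.76763696,  1.25422162]), 'tvec': array([ 476.86078156,   94.39799095, 1039.44529157])}
[312.93684533 804.17261032 756.3931805 ]
wrist {'vertical_fov': 59.39899043441869, 'cx': 322.5458811984375, 'cy': 238.8278061039102, 'rvec': array([-2.44615996,  1.53526593,  0.22561295]), 'tvec': array([-549.51367399,  -29.31894412,  394.39459981])}
[ 315.30793099 -458.47917684  385.68086782]
```

View pics/scene0.png

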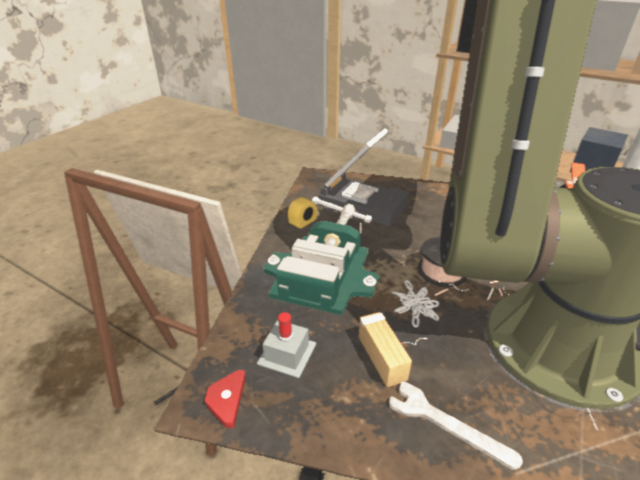

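View pics/side0.png

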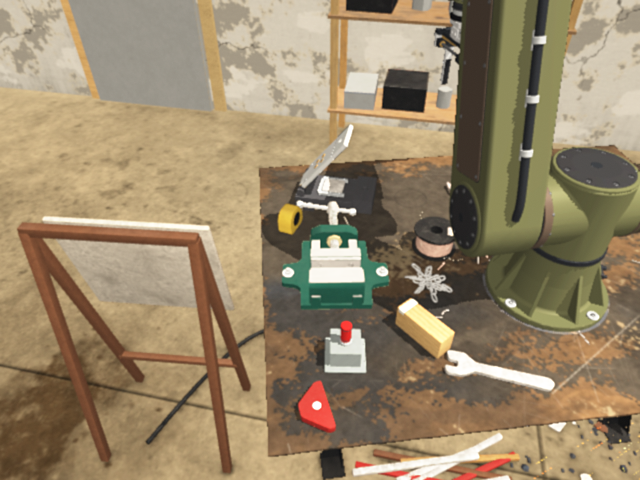

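Run:
```python
import cv2,numpy as np
a=cv2.imread("pics/scene0.png")[110:260,270:430];b=cv2.imread("pics/side0.png")[110:260,260:420]
w=cv2.imread("pics/wrist0.png")
r=lambda i,s:cv2.resize(i,None,fx=s,fy=s,interpolation=cv2.INTER_CUBIC)
top=np.hstack([r(a,2.5),r(b,2.5)])
bot=np.zeros((225,800,3),np.uint8); bot[:225,:300]=cv2.resize(w,(300,225))
cv2.imwrite("pics/m1.png",np.vstack([top,bot]))
```

```text
(no output)
```

View pics/m1.png

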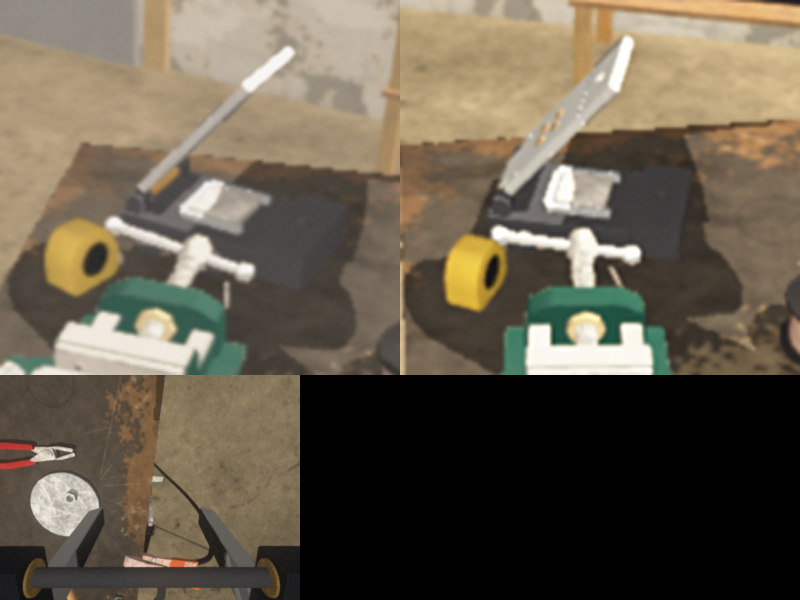

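```bash
cat > h.py <<'E'
import cv2,numpy as np
from cell import viewer,monitor
def cam(n):
    c=viewer.camera(n); return prep(c)
def prep(c):
    f=240/np.tan(np.radians(c["vertical_fov"])/2)
    R=cv2.Rodrigues(np.array(c["rvec"],float))[0]; t=np.array(c["tvec"],float).ravel()
    return dict(K=np.array([[f,0,c["cx"]],[0,f,c["cy"]],[0,0,1]]),R=R,t=t,o=-R.T@t,img=c["color"][:,:,::-1].copy())
def ray(c,p): 
    d=c["R"].T@np.linalg.solve(c["K"],[p[0],p[1],1]); return d/np.linalg.norm(d)
def onz(c,p,z):
    d=ray(c,p); return c["o"]+d*(z-c["o"][2])/d[2]
def tri(a,pa,b,pb):
    P=[c["K"]@np.c_[c["R"],c["t"]] for c in(a,b)]
    X=cv2.triangulatePoints(P[0],P[1],np.array(pa,float).reshape(2,1),np.array(pb,float).reshape(2,1)).ravel()
    return X[:3]/X[3]
def proj(c,X):
    q=c["K"]@(c["R"]@np.asarray(X,float)+c["t"]); return q[:2]/q[2]
E
python3 - <<'E'
from h import *
np.set_printoptions(precision=1,suppress=True)
s,d=cam("scene"),cam("side")
for n,p,q in [("front far",(410,192),(376,177)),("front near",(391,213),(373,203)),("leaf near",(368,146),(345,146)),("leaf far",(387,129),(352,125)),("hinge near",(325,187),(301,187)),
 ("pin top",(285,318),(346,325)),("magnet",(226,394),(317,405)),("tape",(303,212),(290,219)),("vise handle R",(369,218),(355,212)),("vise handle L",(315,200),(300,203)),("vise jaw",(331,240),(334,241))]:
    X=tri(s,p,d,q); print(n,X,proj(s,X)-p)
for c in (s,d):
    h=cv2.cvtColor(c["img"],cv2.COLOR_BGR2HSV); m=((h[...,0]<6)|(h[...,0]>174))&(h[...,1]>180)&(h[...,2]>90)
    k,l,st,ce=cv2.connectedComponentsWithStats(m.astype(np.uint8))
    for i in range(1,k):
        if st[i,4]>60: print(st[i],ce[i])
E
```

```text
front far [ 406.4 -304.4   24.5] [-0.4  0.7]
front near [ 396.3 -161.2   42.2] [-0.4  0.8]
leaf near [ 474.  -177.4  183.4] [-0.4  0.7]
leaf far [ 473.7 -273.7  188.8] [-0.6  1. ]
hinge near [ 586.  -181.8   46.5] [-0.   0.1]
pin top [389.4 263.5  81.3] [-0.  0.]
magnet [414.7 387.1  12.6] [-0.1  0.2]
tape [588.7 -82.5  21.6] [-0.6  1.2]
vise handle R [ 435.5 -128.    33. ] [-0.5  0.9]
vise handle L [ 570.1 -109.8   50.3] [-0.  0.]
vise jaw [464.   -5.3  36.9] [-0.2  0.5]
[281 324   9  10  71] [285.2 328.7]
[341 321  11  20 174] [345.8 330.2]
[299 382  36  50 730] [314.6 408.8]
[477 460  33  11 107] [492.8 464.4]
```

```bash
python3 -m jog '[{"grip":0,"dx":-3,"dy":-9,"dz":6,"spin":-8},{"grip":0,"dx":-9.7,"dy":-8.7,"dz":24.8,"spin":-40},{"grip":0,"dx":-9.7,"dy":-8.7,"dz":24.8,"spin":-40},{"grip":0,"dx":-9.7,"dy":-8.7,"dz":24.8,"spin":-40},{"grip":0,"dx":-9.7,"dy":-8.7,"dz":24.8,"spin":-40},{"grip":0,"dx":-9.7,"dy":-8.7,"dz":24.8,"spin":-40},{"grip":0,"dx":-9.7,"dy":-8.7,"dz":24.8,"spin":-40},{"grip":0,"dx":-9.7,"dy":-8.7,"dz":24.8,"spin":-40},{"grip":0,"dx":-9.7,"dy":-8.7,"dz":24.8,"spin":-40}]' 20
python3 - <<'E'
from h import *
c=cam("wrist");cv2.imwrite("pics/w1.png",c["img"]);print(c["o"],c["R"][2]);print(monitor.read_state()["eef_rot"])
import pickle;pickle.dump(c,open("w1.pkl","wb"))
for X in [(430,-228,40),(590,-228,42),(505,-228,30)]:print(proj(c,X))
E
```

```text
clock: 1.38
eef_pos: [419.8, -300.7, 300.3]
eef_rot: [-1.571, 0.0, -0.424]
wrist_force: [0.4, -0.6, 0.1]
finger_gap: 7.4
[ 455.03711791 -224.07289823  473.03966673] [-0.1179289  -0.26048692 -0.95824806]
[-1.57078786e+00  1.68634142e-04 -4.24001713e-01]
[301.35231337 127.82646029]
[454.33925551  55.93236615]
[369.91893814  95.4909065 ]
```

View pics/w1.png

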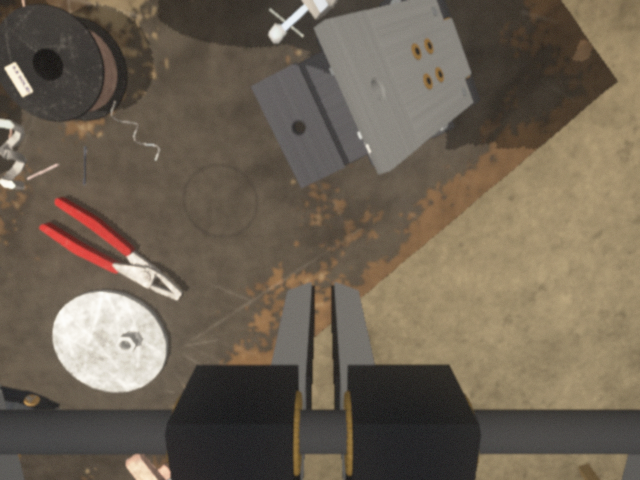

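Run:
```python
from h import *
import pickle
np.set_printoptions(precision=1,suppress=True)
c=pickle.load(open("w1.pkl","rb"))
g=cv2.cvtColor(c["img"],cv2.COLOR_BGR2GRAY)
sub=g[115:142,285:315]; m=(sub<np.percentile(sub,10)+6).astype(np.uint8)
k,l,st,ce=cv2.connectedComponentsWithStats(m); i=1+st[1:,4].argmax(); p=ce[i]+[285,115]; print(st[i],p)
H=onz(c,p,40);print("hole",H)
A,B=onz(c,(253,85),40),onz(c,(304,186),40);print(A,B,np.linalg.norm(A-B),np.degrees(np.arctan2(*(A-B)[:2])))
yaw=-np.arctan2(*(A-B)[:2]); 
hin=H+160*np.array([np.cos(yaw),np.sin(yaw),0])+[0,0,2]; print("yaw",yaw,"hinge",hin)
u=np.array([np.cos(yaw),np.sin(yaw),0])
for th in np.arange(.8,1.15,.03):
    X=hin+160*(-u*np.cos(th)+np.array([0,0,1])*np.sin(th))+10*(u*np.sin(th)+np.array([0,0,1])*np.cos(th)); print(round(th,2),X,proj(c,X))
```

```text
[  8   7  12  12 115] [298.1 127.4]
hole [ 427.2 -226.3   40. ]
[ 404.4 -172.4   40. ] [ 407.7 -281.9   40. ] 109.53161637462998 -1.763672482942315
yaw 0.030781891754166926 hinge [ 587.2 -221.4   42. ]
0.8 [ 482.9 -224.6  163.7] [359.4  96.8]
0.83 [ 486.6 -224.5  166.8] [364.7  94.1]
0.86 [ 490.4 -224.4  169.8] [370.2  91.4]
0.89 [ 494.3 -224.3  172.6] [375.9  88.5]
0.92 [ 498.2 -224.1  175.4] [381.8  85.5]
0.95 [ 502.3 -224.   178. ] [388.   82.4]
0.98 [ 506.4 -223.9  180.4] [394.3  79.1]
1.01 [ 510.6 -223.7  182.8] [400.9  75.8]
1.04 [ 514.8 -223.6  185. ] [407.7  72.4]
1.07 [ 519.2 -223.5  187.2] [414.6  68.8]
1.1 [ 523.5 -223.4  189.1] [421.8  65.2]
1.13 [ 528.  -223.2  191. ] [429.1  61.5]
```

```bash
python3 -m jog '[{"grip":0,"dx":6.1,"dy":0,"dz":11.2},{"grip":0,"dx":6.1,"dy":0,"dz":11.2},{"grip":0,"dx":6.1,"dy":5,"dz":11.2},{"grip":0,"dx":6.1,"dy":10,"dz":11.2},{"grip":0,"dx":6.1,"dy":13,"dz":11.2},{"grip":0,"dx":6.1,"dy":14.2,"dz":11.2},{"grip":0,"dx":5.2,"dy":15,"dz":10.8},{"grip":0,"dx":4.3,"dy":15.9,"dz":10.4},{"grip":0,"dx":3.6,"dy":16.9,"dz":10},{"grip":0,"dx":2.9,"dy":17.9,"dz":9.7},{"grip":0,"dx":2.3,"dy":19,"dz":9.4},{"grip":0,"dx":1.8,"dy":20.2,"dz":9.1},{"grip":0,"dx":1.5,"dy":21.4,"dz":9},{"grip":0,"dx":1.2,"dy":22.7,"dz":8.9},{"grip":0,"dx":1.2,"dy":22.7,"dz":8.9}]'
python3 - <<'E'
from h import *
c=cam("wrist");cv2.imwrite("pics/w2.png",c["img"]);print(monitor.read_state()["wrist_force"])
E
```

```text
[0.34100096 0.37826301 0.37993589]validation failed for argument at $[0]...
```

```bash
python3 -m jog '[{"grip":0,"dx":6.1,"dy":0,"dz":11.2,"spin":0},{"grip":0,"dx":6.1,"dy":0,"dz":11.2,"spin":0},{"grip":0,"dx":6.1,"dy":5,"dz":11.2,"spin":0},{"grip":0,"dx":6.1,"dy":10,"dz":11.2,"spin":0},{"grip":0,"dx":6.1,"dy":13,"dz":11.2,"spin":0},{"grip":0,"dx":6.1,"dy":14.2,"dz":11.2,"spin":0},{"grip":0,"dx":5.2,"dy":15,"dz":10.8,"spin":0},{"grip":0,"dx":4.3,"dy":15.9,"dz":10.4,"spin":0},{"grip":0,"dx":3.6,"dy":16.9,"dz":10,"spin":0},{"grip":0,"dx":2.9,"dy":17.9,"dz":9.7,"spin":0},{"grip":0,"dx":2.3,"dy":19,"dz":9.4,"spin":0},{"grip":0,"dx":1.8,"dy":20.2,"dz":9.1,"spin":0},{"grip":0,"dx":1.5,"dy":21.4,"dz":9,"spin":0},{"grip":0,"dx":1.2,"dy":22.7,"dz":8.9,"spin":0},{"grip":0,"dx":1.2,"dy":22.7,"dz":8.9,"spin":0}]'
python3 - <<'E'
from h import *
c=cam("wrist");cv2.imwrite("pics/w2.png",c["img"]);print(monitor.read_state()["wrist_force"])
E
```

```text
clock: 3.35
eef_pos: [467.2, -223.5, 72.2]
eef_rot: [-1.571, 0.002, -0.423]
wrist_force: [-0.4, 0.6, 0.3]
finger_gap: 0.6
[-0.51901323 -0.47189269  0.51352317]
```

View pics/w2.png

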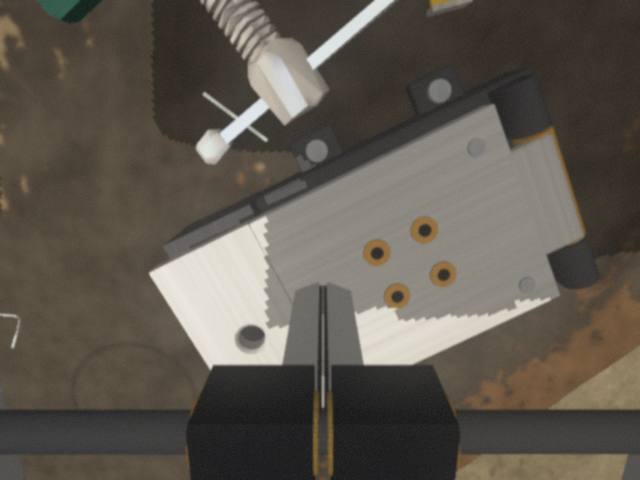

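```bash
python3 -m jog '[{"grip":0,"dx":0,"dy":0.4,"dz":0,"spin":0},{"grip":0,"dx":0,"dy":0.8,"dz":0,"spin":0},{"grip":0,"dx":0,"dy":1.0,"dz":0,"spin":0},{"grip":0,"dx":0,"dy":1.1,"dz":0,"spin":0},{"grip":0,"dx":0,"dy":1.1,"dz":0,"spin":0}]'
```

```text
clock: 4.03
eef_pos: [467.6, -224.0, 62.7]
eef_rot: [-1.571, 0.0, -0.423]
wrist_force: [-4.2, -0.6, 7.6]
finger_gap: 1.0
```

```bash
python3 -m jog '[{"grip":0,"dx":0,"dy":0.15,"dz":0,"spin":0},{"grip":0,"dx":0,"dy":0.25,"dz":0,"spin":0},{"grip":0,"dx":0,"dy":0.3,"dz":0,"spin":0},{"grip":0,"dx":0,"dy":0.3,"dz":0,"spin":0},{"grip":0,"dx":0,"dy":0.3,"dz":0,"spin":0}]'
```

```text
clock: 4.65
eef_pos: [467.5, -224.1, 59.9]
eef_rot: [-1.571, 0.0, -0.423]
wrist_force: [-7.4, -0.2, 10.1]
finger_gap: 0.3
```

```bash
python3 -m jog '[{"grip":0,"dx":0,"dy":-4,"dz":0,"spin":0},{"grip":2,"dx":-3.5,"dy":-12,"dz":-8.8,"spin":0},{"grip":3,"dx":-3.5,"dy":-12,"dz":-8.8,"spin":0},{"grip":5,"dx":-3.5,"dy":-12,"dz":-8.8,"spin":0},{"grip":5,"dx":-3.5,"dy":-12,"dz":-8.8,"spin":0}]'
cat >> h.py <<'E'
def save(c,fn):
    import pickle; cv2.imwrite(f"pics/{fn}.png",c["img"]); pickle.dump(c,open(fn+".pkl","wb"))
E
python3 - <<'E'
from h import *
c=cam("wrist");save(c,"w3");print(monitor.read_state()["eef_pos"],proj(c,(428,-226,63)))
E
```

```text
clock: 5.28
eef_pos: [399.8, -289.4, 178.8]
eef_rot: [-1.57, 0.001, -0.423]
wrist_force: [-0.4, -0.1, 0.3]
finger_gap: 37.2
[ 399.87955974 -289.01683974  178.36432862] [321.36371693 136.82067858]
```

View pics/w3.png

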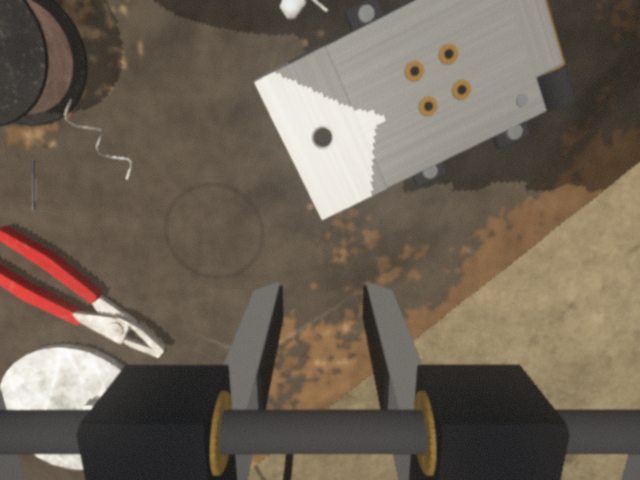

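```bash
python3 -m jog '[{"grip":5,"dx":-2,"dy":-4,"dz":4.6,"spin":-5},{"grip":5,"dx":-18.8,"dy":-2.1,"dz":46,"spin":-53},{"grip":5,"dx":-18.8,"dy":-2.1,"dz":46,"spin":-53},{"grip":5,"dx":-18.8,"dy":-2.1,"dz":46,"spin":-53},{"grip":5,"dx":-18.8,"dy":-2.1,"dz":46,"spin":-53},{"grip":5,"dx":-18.8,"dy":-2.1,"dz":46,"spin":-53},{"grip":5,"dx":-18.8,"dy":-2.1,"dz":46,"spin":-53},{"grip":5,"dx":-18.8,"dy":-2.1,"dz":46,"spin":-53},{"grip":5,"dx":-18.8,"dy":-2.1,"dz":46,"spin":-53},{"grip":5,"dx":-18.8,"dy":-2.1,"dz":46,"spin":-53},{"grip":5,"dx":-18.8,"dy":-2.1,"dz":46,"spin":-53},{"grip":5,"dx":-18.8,"dy":-2.1,"dz":46,"spin":-53}]'
python3 - <<'E'
from h import *
np.set_printoptions(precision=1,suppress=True)
c=cam("wrist");save(c,"w4");s=monitor.read_state();print(s["eef_pos"],s["eef_rot"],s["joints"],proj(c,(389,263,90)))
h=cv2.cvtColor(c["img"],cv2.COLOR_BGR2HSV); m=((h[...,0]<6)|(h[...,0]>174))&(h[...,1]>150)&(h[...,2]>80)
k,l,st,ce=cv2.connectedComponentsWithStats(m.astype(np.uint8))
for i in range(1,k):
    if st[i,4]>60: print(st[i],ce[i],onz(c,ce[i],70))
E
```

```text
clock: 6.82
eef_pos: [417.3, 205.9, 200.5]
eef_rot: [-1.571, -0.0, 0.501]
wrist_force: [-0.3, 0.4, 0.5]
finger_gap: 49.6
[417.3 206.  200.6] [-1.6 -0.   0.5] [ 0.4  0.1  1.8 -0.   1.3 -0.1] [325.2 144.9]
[ 404    0   72   73 3400] [433.8  31.3] [417.2 359.9  70. ]
[311 123  28  29 650] [324.8 137.4] [387.1 266.2  70. ]
```

View pics/w4.png

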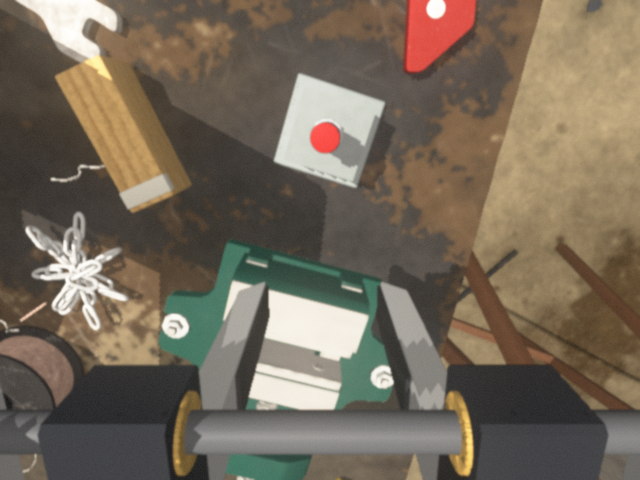

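Run:
```python
from h import *
import pickle
np.set_printoptions(precision=1,suppress=True)
c=pickle.load(open("w4.pkl","rb")); P=onz(c,(324.8,137),88);print(P)
c1=pickle.load(open("w1.pkl","rb")); t=np.array([419.8,-300.7,300.3]);z=np.array([.411,.911,0])
for a in (0,8):print(proj(c1,t+[0,0,-8]+a*z))
d=P[:2]-[417.3,206];y=.501
print("dx",d@[np.cos(y),np.sin(y)],"dz",d@[-np.sin(y),np.cos(y)])
```

```text
[386.4 267.3  88. ]
[321.4 301. ]
[321.4 285.2]
dx 2.329883453370584 dz 68.56194229600227
```

```bash
python3 -m jog '[{"grip":5,"dx":0.2,"dy":0,"dz":4,"spin":0},{"grip":5,"dx":0.2,"dy":4,"dz":6.85,"spin":0},{"grip":5,"dx":0.2,"dy":8,"dz":6.85,"spin":0},{"grip":5,"dx":0.2,"dy":11,"dz":6.85,"spin":0},{"grip":5,"dx":0.2,"dy":13,"dz":6.85,"spin":0},{"grip":5,"dx":0.2,"dy":13.8,"dz":6.85,"spin":0},{"grip":5,"dx":0.2,"dy":13.8,"dz":6.85,"spin":0},{"grip":2.4,"dx":0.2,"dy":13.8,"dz":6.85,"spin":0},{"grip":2.4,"dx":0.2,"dy":13.8,"dz":6.85,"spin":0},{"grip":1,"dx":0.2,"dy":13.8,"dz":6.85,"spin":0},{"grip":1,"dx":0.2,"dy":13.8,"dz":6.85,"spin":0},{"grip":1,"dx":0.2,"dy":13.8,"dz":6.85,"spin":0},{"grip":1,"dx":0.2,"dy":13.8,"dz":6.85,"spin":0}]' 40
python3 - <<'E'
from h import *
c=cam("wrist");save(c,"w5");s=monitor.read_state();print(s["eef_pos"],s["moment"])
E
```

```text
clock: 8.5
eef_pos: [386.3, 268.1, 62.7]
eef_rot: [-1.571, -0.001, 0.502]
wrist_force: [4.0, 1.9, 0.2]
finger_gap: 19.7
[386.24438701 268.12011505  62.72062179] [ 0.55755801 -0.9954208  -0.0274321 ]
```

```bash
python3 -m jog '[{"grip":1,"dx":0.2,"dy":-3,"dz":0,"spin":0},{"grip":1,"dx":0,"dy":-8,"dz":0,"spin":0},{"grip":1,"dx":0,"dy":-13.7,"dz":0,"spin":0},{"grip":1,"dx":-20.1,"dy":-13.7,"dz":-45.3,"spin":53},{"grip":1,"dx":-20.1,"dy":-13.7,"dz":-45.3,"spin":53},{"grip":1,"dx":-20.1,"dy":-13.7,"dz":-45.3,"spin":53},{"grip":1,"dx":-20.1,"dy":-13.7,"dz":-45.3,"spin":53},{"grip":1,"dx":-20.1,"dy":-13.7,"dz":-45.3,"spin":53},{"grip":1,"dx":-20.1,"dy":-13.7,"dz":-45.3,"spin":53},{"grip":1,"dx":-20.1,"dy":-13.7,"dz":-45.3,"spin":53},{"grip":1,"dx":-20.1,"dy":-13.7,"dz":-45.3,"spin":53},{"grip":1,"dx":-20.1,"dy":-13.7,"dz":-45.3,"spin":53},{"grip":1,"dx":-20.1,"dy":-13.7,"dz":-45.3,"spin":53},{"grip":1,"dx":-20.1,"dy":-13.7,"dz":-45.3,"spin":53},{"grip":1,"dx":-20.1,"dy":-13.7,"dz":-45.3,"spin":53},{"grip":1,"dx":-20.1,"dy":-11,"dz":-45.3,"spin":53},{"grip":1,"dx":-20.1,"dy":-9,"dz":-45.3,"spin":53},{"grip":1,"dx":-20.1,"dy":-8.5,"dz":-45.3,"spin":53},{"grip":1,"dx":-20.1,"dy":-8.5,"dz":-45.3,"spin":53}]'
python3 - <<'E'
from h import *
import pickle
c=cam("wrist");save(c,"w6");s=monitor.read_state();print(s["eef_pos"]);t=s["eef_pos"]
print("tip",proj(c,t-[0,0,57.7]),"hole",proj(c,(428.3,-226.3,63.2)))
a=c["img"][150:390,200:440]; d=cam("side")
save(d,"d6"); q=proj(d,(428,-226,70)).astype(int); print(q)
b=d["img"][q[1]-60:q[1]+60,q[0]-60:q[0]+60]
cv2.imwrite("pics/m6.png",np.hstack([cv2.resize(a,(400,400),interpolation=2),cv2.resize(b,(400,400),interpolation=2)]))
E
```

```text
clock: 10.92
eef_pos: [427.9, -225.7, 147.9]
eef_rot: [-1.571, -0.0, -0.422]
wrist_force: [0.2, -0.2, -0.4]
finger_gap: 19.3
[ 428.02623241 -225.93743836  148.20771646]
tip [321.93687306 264.92957761] hole [322.60374602 250.59534552]
[365 177]
```

View pics/m6.png

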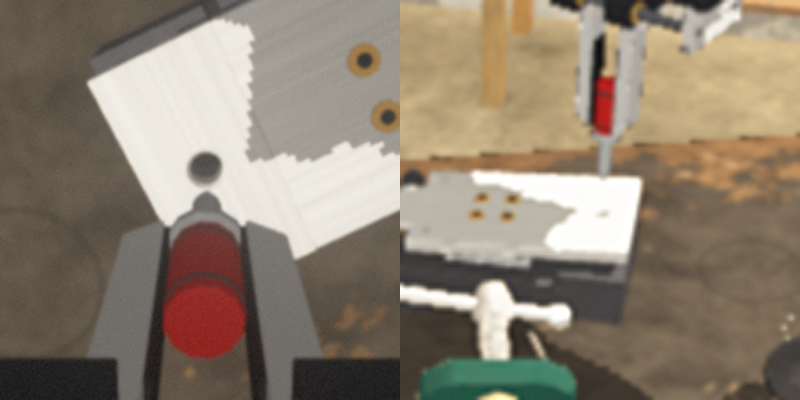

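Run:
```python
from h import *
import pickle
np.set_printoptions(precision=2,suppress=True)
c=pickle.load(open("w6.pkl","rb"))
g=cv2.cvtColor(c["img"],cv2.COLOR_BGR2GRAY)
x0,y0=312,240;sub=g[y0:260,x0:336]
k,l,st,ce=cv2.connectedComponentsWithStats((sub<130).astype(np.uint8));i=1+st[1:,4].argmax();print(st,ce+[x0,y0])
print(g[260:278:1,314:336])
hp=ce[i]+[x0,y0]
y=-.422;ex=np.array([np.cos(y),np.sin(y),0]);ez=np.array([-np.sin(y),np.cos(y),0])
Hh=onz(c,hp,63.2);print(Hh)
for tp in [(324,266),(324,267)]:
    T=onz(c,tp,148.2-57.7);d=Hh-T;print(T,"dx",d@ex,"dz",d@ez)
```

```text
[[  0   0  24  20 234]
 [  2   2  18  17 246]] [[324.38 249.02]
 [322.66 249.96]]
[[225 216 198 184 172 172 164 163 158 162 161 164 172 191 202 214 220 225
  229 233 233 235]
 [231 229 217 205 195 185 185 183 184 184 186 189 197 206 218 222 224 227
  231 231 235 235]
 [234 232 230 223 217 209 204 201 203 203 202 206 212 217 224 229 229 230
  230 233 233 234]
 [233 233 231 231 229 224 221 218 212 211 207 212 218 225 228 232 232 232
  231 231 231 234]
 [233 233 234 232 232 228 221 216 199 185 184 192 209 225 231 234 234 234
  231 232 233 232]
 [233 233 232 232 230 223 202 183 160 146 142 155 179 208 222 231 233 234
  232 231 231 233]
 [232 231 230 227 219 194 165 139 124 115 117 125 145 169 197 218 230 233
  233 231 232 233]
 [231 231 227 211 185 153 127 115 110 111 108 114 120 135 156 187 214 230
  232 232 230 231]
 [232 228 216 183 147 124 114 107 108 109 109 109 112 116 123 149 184 217
  228 232 231 230]
 [231 223 197 154 121 110 107 107 106 107 108 109 114 111 112 120 152 197
  225 232 232 230]
 [228 208 166 128 109 108 107 110 107 105 109 108 111 111 108 114 129 171
  215 230 231 233]
 [224 191 144 112 107 107 109 111 108 109 111 108 109 111 108 106 116 146
  196 224 233 232]
 [219 176 129 107 104 107 104 107 110 112 110 111 112 109 110 107 111 130
  177 219 232 232]
 [218 174 123 108 105 108 108 106 108 109 111 109 109 113 108 107 111 123
  163 215 233 232]
 [210 164 123 108 106 104 105 107 111 107 108 112 111 110 108 108 105 113
  154 209 230 233]
 [188 149 118 110 109 109 113 112 109 111 112 111 109 109 106 107 108 116
  144 190 221 231]
 [153 124 112 113 112 118 114 116 119 115 116 114 116 114 112 109 110 112
  128 162 197 220]
 [122 118 117 124 128 130 131 126 129 125 122 126 123 124 122 118 119 119
  121 131 155 185]]
[ 428.51 -225.92   63.2 ]
[ 428.85 -227.04   90.5 ] dx -0.7635209559300858 dz 0.8778980976670372
[ 428.59 -227.6    90.5 ] dx -0.7637972752118546 dz 1.4975305564214059
```

```bash
python3 -m jog '[{"grip":1,"dx":-0.07,"dy":0.5,"dz":0.14,"spin":0},{"grip":1,"dx":-0.07,"dy":1.5,"dz":0.14,"spin":0},{"grip":1,"dx":-0.07,"dy":2.2,"dz":0.14,"spin":0},{"grip":1,"dx":-0.07,"dy":2.8,"dz":0.14,"spin":0},{"grip":1,"dx":-0.07,"dy":3.3,"dz":0.14,"spin":0},{"grip":1,"dx":-0.07,"dy":3.6,"dz":0.14,"spin":0},{"grip":1,"dx":-0.07,"dy":3.6,"dz":0.14,"spin":0}]'
python3 - <<'E'
from h import *
c=cam("wrist");save(c,"w7");s=monitor.read_state();print(s["eef_pos"],s["wrist_force"],s["moment"])
a=c["img"][150:390,200:440]; d=cam("side");q=proj(d,(428,-226,70)).astype(int)
b=d["img"][q[1]-60:q[1]+60,q[0]-60:q[0]+60]
cv2.imwrite("pics/m7.png",np.hstack([cv2.resize(a,(400,400),interpolation=2),cv2.resize(b,(400,400),interpolation=2)]))
E
```

```text
clock: 11.9
eef_pos: [427.6, -224.3, 111.3]
eef_rot: [-1.571, 0.0, -0.423]
wrist_force: [0.2, -0.4, -0.7]
finger_gap: 19.0
[ 427.6717529  -224.40838987  111.52592702] [ 0.57700822 -0.98139641  0.10913601] [ 0.00139487 -0.13802031  0.02179688]
```

View pics/m7.png

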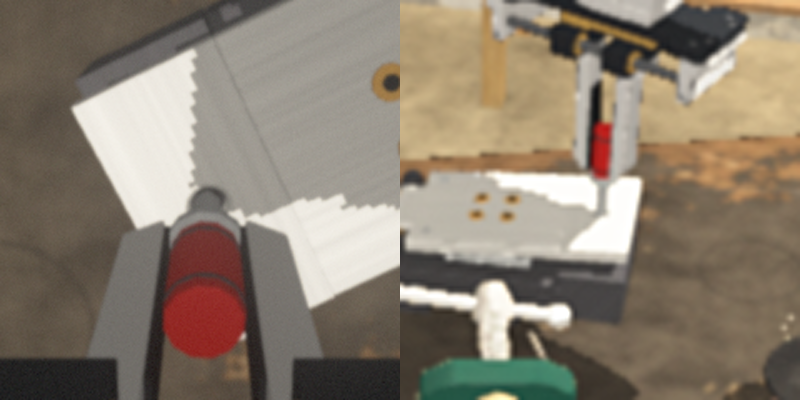

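```bash
python3 -m jog '[{"grip":1,"dx":0,"dy":0.4,"dz":0,"spin":0},{"grip":1,"dx":0,"dy":0.8,"dz":0,"spin":0},{"grip":1,"dx":0,"dy":1.1,"dz":0,"spin":0},{"grip":1,"dx":0,"dy":1.3,"dz":0,"spin":0},{"grip":1,"dx":0,"dy":1.5,"dz":0,"spin":0},{"grip":1,"dx":0,"dy":1.5,"dz":0,"spin":0}]'
```

```text
clock: 12.75
eef_pos: [427.6, -224.4, 96.4]
eef_rot: [-1.571, 0.0, -0.423]
wrist_force: [0.6, -0.5, -1.0]
finger_gap: 19.5
```

```bash
python3 -m jog '[{"grip":1,"dx":0,"dy":0.3,"dz":0,"spin":0},{"grip":1,"dx":0,"dy":0.6,"dz":0,"spin":0},{"grip":1,"dx":0,"dy":0.9,"dz":0,"spin":0},{"grip":1,"dx":0,"dy":1.1,"dz":0,"spin":0},{"grip":1,"dx":0,"dy":1.3,"dz":0,"spin":0},{"grip":1,"dx":0,"dy":1.3,"dz":0,"spin":0}]'
```

```text
clock: 13.5
eef_pos: [427.6, -224.4, 83.3]
eef_rot: [-1.571, 0.0, -0.423]
wrist_force: [0.5, -0.0, -0.3]
finger_gap: 19.5
```

```bash
python3 -m jog '[{"grip":1,"dx":0,"dy":0.3,"dz":0,"spin":0},{"grip":1,"dx":0,"dy":0.6,"dz":0,"spin":0},{"grip":1,"dx":0,"dy":0.8,"dz":0,"spin":0},{"grip":1,"dx":0,"dy":1.0,"dz":0,"spin":0},{"grip":1,"dx":0,"dy":1.0,"dz":0,"spin":0}]'
```

```text
clock: 14.12
eef_pos: [427.6, -224.4, 73.4]
eef_rot: [-1.571, 0.0, -0.423]
wrist_force: [-3.7, -0.0, 4.2]
finger_gap: 19.4
```

```bash
python3 -m jog '[{"grip":1,"dx":0,"dy":0.2,"dz":0,"spin":0},{"grip":1,"dx":0,"dy":0.35,"dz":0,"spin":0},{"grip":1,"dx":0,"dy":0.45,"dz":0,"spin":0},{"grip":1,"dx":0,"dy":0.45,"dz":0,"spin":0}]' 55
```

```text
clock: 14.62
eef_pos: [427.5, -224.4, 68.9]
eef_rot: [-1.571, 0.0, -0.423]
wrist_force: [-3.4, -0.2, 6.4]
finger_gap: 19.1
```

```bash
python3 -m jog '[{"grip":1,"dx":0,"dy":0.1,"dz":0,"spin":0},{"grip":1,"dx":0,"dy":0.2,"dz":0,"spin":0},{"grip":1,"dx":0,"dy":0.2,"dz":0,"spin":0},{"grip":1,"dx":0,"dy":0.2,"dz":0,"spin":0}]' 55
```

```text
clock: 15.12
eef_pos: [427.6, -224.5, 67.1]
eef_rot: [-1.571, -0.0, -0.423]
wrist_force: [-4.2, -0.4, 7.4]
finger_gap: 19.2
```

```bash
python3 -m jog '[{"grip":1,"dx":0,"dy":0.15,"dz":0,"spin":0},{"grip":1,"dx":0,"dy":0.25,"dz":0,"spin":0},{"grip":1,"dx":0,"dy":0.25,"dz":0,"spin":0},{"grip":1,"dx":0,"dy":0.25,"dz":0,"spin":0}]' 55
```

```text
clock: 15.62
eef_pos: [427.6, -224.5, 64.7]
eef_rot: [-1.571, -0.0, -0.423]
wrist_force: [-4.1, 0.7, 8.5]
finger_gap: 19.3
```

Run:
```python
from h import *
c=cam("wrist");save(c,"w8");s=monitor.read_state();print(s["eef_pos"],s["wrist_force"],s["moment"])
a=c["img"][150:390,200:440]; d=cam("side");save(d,"d8");q=proj(d,(428,-226,70)).astype(int)
b=d["img"][q[1]-40:q[1]+40,q[0]-40:q[0]+40]
cv2.imwrite("pics/m8.png",np.hstack([cv2.resize(a,(400,400),interpolation=2),cv2.resize(b,(400,400),interpolation=2)]))
```

```text
[ 427.60033689 -224.50401021   64.68031563] [-4.50188325  0.76262921  7.69776342] [0.04166824 0.83977696 0.03572592]
```

View pics/m8.png

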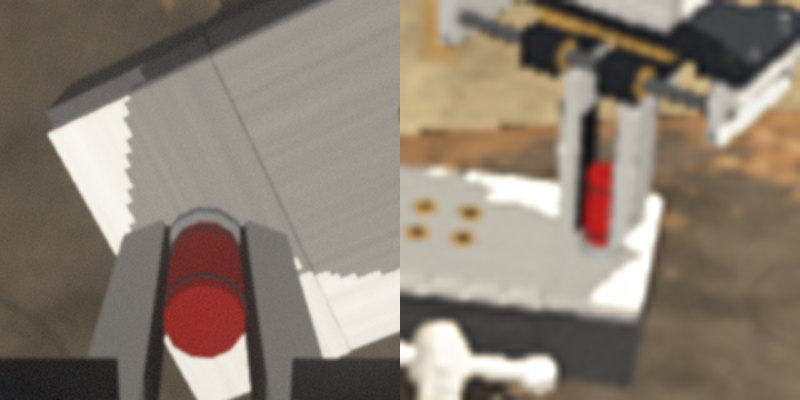

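Run:
```python
from h import *
import pickle
np.set_printoptions(precision=1,suppress=True)
for n in("w5","w6","w7","w8"):
    c=pickle.load(open(n+".pkl","rb"));h=cv2.cvtColor(c["img"],cv2.COLOR_BGR2HSV)
    m=(((h[...,0]<8)|(h[...,0]>172))&(h[...,1]>130)&(h[...,2]>60)).astype(np.uint8); m[:200]=0
    k,l,st,ce=cv2.connectedComponentsWithStats(m);i=1+st[1:,4].argmax();print(n,st[i],ce[i])
    top=(h[...,2]>140)&(l==i); v=np.argwhere(top); 
    if len(v): print("  top",len(v),v.mean(0)[::-1],v.min(0),v.max(0))
c=pickle.load(open("w8.pkl","rb"));t=np.array([427.6,-224.5,64.7])
for s in (17.7,12,8): 
    print(s,"origin z",t[2]-s,"top centre",proj(c,t+[0,0,45-s]),"collar rim far",proj(c,t+[12*.411,12*.911,5-s]))
```

```text
w5 [ 297  316   51   50 1982] [321.9 340.6]
  top 1890 [321.9 340.5] [316 298] [364 346]
w6 [   0  317   97   77 2312] [ 46.3 355.4]
  top 1247 [ 44.1 359.5] [327   0] [393  90]
w7 [ 297  316   51   49 1954] [321.8 340.3]
  top 1479 [322.1 342.4] [322 300] [363 345]
w8 [ 297  316   51   48 1858] [322.  339.6]
  top 1509 [322.1 342.5] [322 300] [363 345]
17.7 origin z 47.0 top centre [321.1 340. ] collar rim far [321.4 273.6]
12 origin z 52.7 top centre [321.1 347.9] collar rim far [321.4 278.1]
8 origin z 56.7 top centre [321.1 353.7] collar rim far [321.3 281.4]
```

```bash
for i in 1; do python3 -m jog '[{"grip":1,"dx":0,"dy":0.1,"dz":0,"spin":0},{"grip":1,"dx":0,"dy":0.15,"dz":0,"spin":0},{"grip":1,"dx":0,"dy":0.15,"dz":0,"spin":0},{"grip":1,"dx":0,"dy":0.15,"dz":0,"spin":0}]' 55; done
```

```text
clock: 16.23
eef_pos: [427.6, -224.5, 63.3]
eef_rot: [-1.571, -0.0, -0.423]
wrist_force: [-5.2, 0.7, 10.4]
finger_gap: 19.2
```

Run:
```python
from h import *
np.set_printoptions(precision=1,suppress=True)
c=cam("wrist");save(c,"w9");s=cam("scene");d=cam("side");save(d,"d9");save(s,"s9")
H=np.array([427.8,-226.2,0]);y=.031;u=np.array([np.cos(y),np.sin(y),0]);v=np.array([-np.sin(y),np.cos(y),0])
for z in(47,52,57):
  for k in(50,-50): X=H-25*u+k*v+[0,0,z]; print(z,k,proj(c,X),proj(s,X),proj(d,X))
q=proj(d,(440,-180,60)).astype(int);b=d["img"][q[1]-30:q[1]+30,q[0]-40:q[0]+40]
q2=proj(s,(440,-180,60)).astype(int);e=s["img"][q2[1]-30:q2[1]+30,q2[0]-40:q2[0]+40]
print("crop origins side",q-[40,30],"scene",q2-[40,30])
o=np.zeros((600,800,3),np.uint8); o[:300,:400]=cv2.resize(b,(400,300),interpolation=2);o[300:,:400]=cv2.resize(e,(400,300),interpolation=2)
o[:300,400:]=cv2.resize(c["img"],(400,300),interpolation=cv2.INTER_AREA)
o[300:,400:]=cv2.resize(c["img"][255:345,262:382],(400,300),interpolation=2)
cv2.imwrite("pics/m9.png",o)
```

```text
47 50 [227.9 229.4] [391.6 208.4] [372.2 196.8]
47 -50 [322.1 394. ] [407.2 189.8] [376.2 175. ]
52 50 [225.5 232.4] [391.9 206.5] [372.3 195.2]
52 -50 [322.1 400.2] [407.5 188. ] [376.4 173.4]
57 50 [223.  235.4] [392.1 204.7] [372.5 193.6]
57 -50 [322.1 406.7] [407.7 186.3] [376.5 171.8]
crop origins side [317 159] scene [337 168]
```

View pics/m9.png

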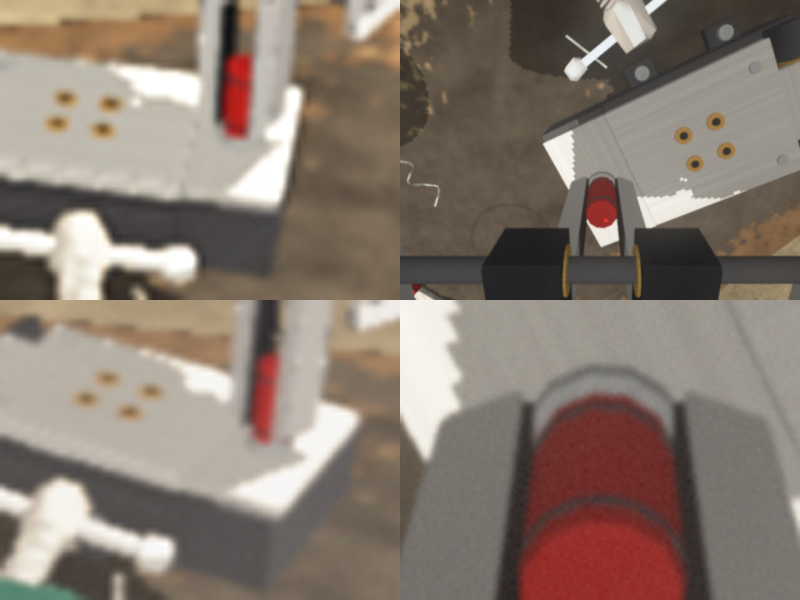

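Run:
```python
from h import *
import pickle
def red(n):
    c=pickle.load(open(n+".pkl","rb"));h=cv2.cvtColor(c["img"],cv2.COLOR_BGR2HSV)
    return h,((h[...,0]<10)|(h[...,0]>170))&(h[...,1]>90)
for n in("w5","w6","w7","w8","w9"):
    h,m=red(n); col=[np.flatnonzero(m[260:375,x])+260 for x in (318,322,326)]
    print(n,[(a.min(),a.max()) for a in col])
    print("  V col 322",h[270:300,322,2][::1])
print(monitor.read_state()["eef_pos"],monitor.read_state()["wrist_force"])
```

```text
w5 [(np.int64(284), np.int64(365)), (np.int64(284), np.int64(365)), (np.int64(284), np.int64(365))]
  V col 322 [233 234 233 226 210 193 203 235 249 252 252 251 244 221 178 146 137 154
 176 187 186 191 188 186 186 188 184 186 190 186]
w6 [(np.int64(284), np.int64(365)), (np.int64(284), np.int64(365)), (np.int64(284), np.int64(365))]
  V col 322 [109 110 112 110 113 110 120 131 140 145 145 139 135 126 110  99  87  93
 104 115 113 115 113 116 112 113 111 113 112 112]
w7 [(np.int64(284), np.int64(364)), (np.int64(284), np.int64(365)), (np.int64(284), np.int64(365))]
  V col 322 [107 109 109 110 109 113 119 126 138 140 143 141 133 122 109  99  88  94
 105 109 114 113 111 114 114 114 113 115 113 113]
w8 [(np.int64(284), np.int64(363)), (np.int64(284), np.int64(363)), (np.int64(284), np.int64(363))]
  V col 322 [153 156 157 149 132 118 115 124 136 141 141 140 132 120 109  94  81  89
  99 110 112 111 110 114 111 109 107 114 113 111]
w9 [(np.int64(284), np.int64(363)), (np.int64(284), np.int64(363)), (np.int64(284), np.int64(363))]
  V col 322 [155 154 156 148 135 116 118 123 134 142 141 140 130 122 110  95  84  91
 102 107 112 115 113 111 113 110 111 111 110 112]
[ 427.59113545 -224.54112808   63.29968486] [-5.35811477 -0.44387825 10.69055893]
```

Run:
```python
from h import *
import pickle
from scipy.optimize import least_squares
def fit(n,t,yaw,obs):
    c=pickle.load(open(n+".pkl","rb"));ez=np.array([-np.sin(yaw),np.cos(yaw),0]);t=np.array(t)
    pred=lambda p:[proj(c,t+[0,0,z-p[0]]+(r+p[1])*ez)[1]-v for z,r,v in obs]
    R=least_squares(pred,[17,0]);print(n,R.x,R.fun)
o=[(5,10,284.5),(45,-10,365),(0,12,274.5)]
fit("w5",[386.2,268.1,62.7],.502,o); o[1]=(45,-10,363.5)
fit("w9",[427.6,-224.5,63.3],-.423,o)
fit("w9",[427.6,-224.5,63.3],-.423,o[:2])
```

```text
w5 [24.90618986 -6.68882486] [-1.27568916  0.09060192  1.19194551]
w9 [27.85261973 -7.1945035 ] [-1.33253793  0.09517569  1.24436354]
w9 [31.15590859 -9.3048635 ] [5.68434189e-14 0.00000000e+00]
```

```bash
cat > leaf.py <<'E'
from h import *
import pickle,sys
np.set_printoptions(precision=2,suppress=True)
def edge(g,p,q,n=25,w=12):
    p,q=np.array(p,float),np.array(q,float);d=(q-p)/np.linalg.norm(q-p);nn=np.array([-d[1],d[0]]);out=[]
    for a in np.linspace(0,1,n):
        b=p+a*(q-p);k=np.arange(-w,w+.1,.5)
        s=cv2.remap(g,(b[0]+k*nn[0]).astype(np.float32)[None],(b[1]+k*nn[1]).astype(np.float32)[None],1)[0]
        gr=np.abs(np.gradient(cv2.GaussianBlur(s[None],(1,1),0)[0].astype(float)));gr=np.convolve(gr,np.ones(3)/3,'same');out.append(b+k[1+gr[1:-1].argmax()]*nn)
    out=np.array(out,np.float32)
    vx,vy,x,y=cv2.fitLine(out,cv2.DIST_HUBER,0,.01,.01).ravel()
    r=(out-[x,y])@[-vy,vx];print("resid",np.median(abs(r)));o=out[abs(r)<1.5]
    return cv2.fitLine(o,cv2.DIST_L2,0,.01,.01).ravel()
def run(c,near,far):
    g=cv2.cvtColor(c["img"],cv2.COLOR_BGR2GRAY)
    L=[edge(g,*near),edge(g,*far)]
    y=.031;u=np.array([np.cos(y),np.sin(y),0]);Hn=np.array([587.5,-221.3,42.])
    print("lines",L)
    for phi in(-.04,-.02,0,.02,.05,.07):
        n=np.array([u[0]*np.sin(phi),u[1]*np.sin(phi),np.cos(phi)]);p0=Hn+10*n
        def I(px):
            d=ray(c,px);return c["o"]+d*((p0-c["o"])@n)/(d@n)
        A,B=[ (I((l[2]-60*l[0],l[3]-60*l[1])),I((l[2]+60*l[0],l[3]+60*l[1]))) for l in L]
        res=[]
        for xx in(430,470,530):
            f=lambda S:S[0]+(S[1]-S[0])*(xx-S[0][0])/(S[1][0]-S[0][0])
            res.append(np.linalg.norm(f(A)-f(B)))
        print(phi,"width at x=430,470,530:",np.array(res))
if __name__=="__main__":
    run(pickle.load(open("w9.pkl","rb")),((240,219),(480,116)),((430,355),(610,284)))
E
python3 leaf.py
python3 - <<'E'
from h import *
import pickle
c=pickle.load(open("w3.pkl","rb"))
from leaf import run
print("w3 (ajar .07 expected)"); run(c,((265,78),(400,15)),((335,213),(520,122)))
c=pickle.load(open("w9.pkl","rb"));t=np.array([427.6,-224.5,63.3]);ex=np.array([np.cos(-.423),np.sin(-.423),0])
for s in(25,17.7,12): print(s,proj(c,t+[0,0,45-s]+10*ex)-proj(c,t+[0,0,45-s]-10*ex))
E
```

```text
resid 0.52529716
resid 0.18449941
lines [array([  0.9 ,  -0.44, 348.97, 170.77], dtype=float32), array([  0.93,  -0.36, 519.37, 317.9 ], dtype=float32)]
-0.04 width at x=430,470,530: [101.54 101.77 102.13]
-0.02 width at x=430,470,530: [ 99.82 100.48 101.48]
0 width at x=430,470,530: [ 98.1   99.19 100.84]
0.02 width at x=430,470,530: [ 96.38  97.9  100.19]
0.05 width at x=430,470,530: [93.79 95.96 99.22]
0.07 width at x=430,470,530: [92.06 94.67 98.57]
w3 (ajar .07 expected)
resid 0.16119994
resid 0.26465797
lines [array([  0.89,  -0.45, 332.68,  41.38], dtype=float32), array([  0.9 ,  -0.44, 430.04, 166.74], dtype=float32)]
-0.04 width at x=430,470,530: [106.82 105.   102.28]
-0.02 width at x=430,470,530: [105.72 104.18 101.87]
0 width at x=430,470,530: [104.62 103.36 101.47]
0.02 width at x=430,470,530: [103.51 102.53 101.06]
0.05 width at x=430,470,530: [101.85 101.29 100.45]
0.07 width at x=430,470,530: [100.74 100.46 100.04]
25 [49.36 -0.  ]
17.7 [51.48 -0.  ]
12 [53.26 -0.01]
```

```bash
python3 -m jog '[{"grip":1,"dx":0,"dy":0.05,"dz":0,"spin":0},{"grip":1,"dx":0,"dy":0.1,"dz":0,"spin":0},{"grip":1,"dx":0,"dy":0.1,"dz":0,"spin":0},{"grip":1,"dx":0,"dy":0.1,"dz":0,"spin":0}]' 60
python3 - <<'E'
from h import *
from leaf import run
c=cam("wrist");save(c,"w10");run(c,((240,219),(480,116)),((430,355),(610,284)))
h=cv2.cvtColor(c["img"],cv2.COLOR_BGR2HSV);m=((h[...,0]<10)|(h[...,0]>170))&(h[...,1]>90)
a=np.flatnonzero(m[260:375,322])+260;r=np.flatnonzero(m[345,260:380])+260;print(a.min(),a.max(),r.min(),r.max())
print(monitor.read_state())
E
```

```text
clock: 16.88
eef_pos: [427.6, -224.6, 62.4]
eef_rot: [-1.571, -0.0, -0.423]
wrist_force: [-6.1, 0.4, 12.2]
finger_gap: 19.1
resid 0.40609723
resid 0.18246482
lines [array([  0.9 ,  -0.43, 352.58, 169.03], dtype=float32), array([  0.93,  -0.36, 519.54, 318.35], dtype=float32)]
-0.04 width at x=430,470,530: [101.05 101.41 101.95]
-0.02 width at x=430,470,530: [ 99.32 100.12 101.31]
0 width at x=430,470,530: [ 97.6   98.83 100.67]
0.02 width at x=430,470,530: [ 95.88  97.54 100.02]
0.05 width at x=430,470,530: [93.29 95.6  99.05]
0.07 width at x=430,470,530: [91.57 94.3  98.39]
284 363 297 347
{'clock': 16.925, 'joints': array([-0.56,  0.34,  1.85, -0.  ,  0.94, -0.14]), 'qd': array([ 0., -0., -0., -0.,  0., -0.]), 'effort': array([  1.44, -43.58, -27.24,   0.78,  -1.48,   0.  ]), 'eef_pos': array([ 427.59, -224.58,   62.43]), 'eef_rot': array([-1.57, -0.  , -0.42]), 'wrist_force': array([-6.78, -1.42, 13.13]), 'moment': array([0.03, 1.18, 0.03]), 'finger_gap': 19.506181737651215}
```

```bash
python3 -m jog '[{"grip":1,"dx":0,"dy":0.05,"dz":0,"spin":0},{"grip":1,"dx":0,"dy":0.05,"dz":0,"spin":0},{"grip":1,"dx":0,"dy":0.05,"dz":0,"spin":0},{"grip":1,"dx":0,"dy":0.05,"dz":0,"spin":0}]'
python3 -c "
from cell import ticket
print(ticket.sign_off())"
```

```text
clock: 17.42
eef_pos: [427.6, -224.6, 62.0]
eef_rot: [-1.571, -0.0, -0.423]
wrist_force: [-6.8, -0.4, 13.4]
finger_gap: 19.5
the job is handed in; nothing more can be done
None
```

I swung the leaf shut with the closed fingers, took the pin from its stand and pushed it through the leaf into the base. I handed the job in at 17.4 s on the robot's clock, still gripping the pin at 60 N and pressing down with about 13 N. I didn't go near the magnet or the tape measure, but I took no final picture to confirm they hadn't moved.

**Last checks:**
- **Force:** it rose at about 0.5 N/mm while the spring yielded, then at about 2 N/mm from about 9 N on. I took that change as the leaf lying flush.
- **Leaf angle:** the leaf's edges in the wrist image put it at about 0 to -0.04 rad, so it no longer stands ajar.
- **Pin:** it did not slip visibly in the grip, and its tip is about 35 mm into the base hole.

**What disagreed:** going by the tool height, the collar's underside sits about 7 to 8 mm below the nominal 52 mm of a flush leaf. The edge measurement also came out slightly below level. I took this to be a hinge stop that gives a little under load, but I could not confirm it. There is also a steady sideways force of about 7 N on the pin that I did not trace.

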